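Clear the pin fixture, seat the sound lug brackets, scrap the sawn rejects

ROBOT

A 6-joint arm with a two-finger parallel gripper is mounted at the origin on a cart in front of the work surface, level with it; the furniture and walls round the work are solid. World frame = base frame: x ahead of the robot, y to its left, z up, the work surface at z = 0. Lengths are in m, angles in rad, forces in N, time in s.
With the tool pointing down it reaches from about 0.25 to 0.725 m from the base axis. Payload 4 kg.
Tool frame: the origin (TCP) lies midway between the tips of the shut fingers; the grasp point (between the pads) lies 19 mm behind it (bot.grip_point_offset is the distance from the TCP to the grasp point, in m); z points along the fingers, y is the line along which they close (so a half turn about z gives the same grasp; the last joint's range is limited). The gripper opens to 85 mm and grips with 20 to 120 N. Pads are 22 mm wide; open, the fingers measure 114 mm over their backs; the gripper's body (76 mm by 85 mm) begins 54 mm behind the grasp point. The pads swing forward as they close: fully open they stand 13 mm farther back than shut.
Start: joints at [1.172, 0.241, 0.005, 1.335, 0, 1.571], TCP at [0.194, 0.461, 0.231] pointing down, gripper open.
Joint ranges: [-2.72, 2.72], [-1.05, 1.87], [-1.09, 1.28], [-1.99, 2.15], [-1.42, 1.44], [-3.14, 3.14]. Speed limits (rad/s): [2.79, 2.79, 3.14, 3.14, 3.14, 3.14].

INTERFACE

Orientations are given as a unit quaternion [x, y, z, w].
In Python, from workcell import bot gives the robot as it stands.
- The arm moves only by the tool step_arm, never from a script. Its argument "targets" is text: rows parted by semicolons, each of 7 numbers parted by spaces: the opening, from -1 (shut) to 1 (fully open), so that 0 is half open, then the shift along the world's x, y, z normalised to -1 to 1, where 1 is 0.5 m, then the turn, a rotation vector about the world's x, y, z normalised to -1 to 1, where 1 is pi/4 rad. In form: gripper x y z wx wy wz; .... A call has 1 to 10 rows; each row is the pose to reach, as a shift and turn from the pose commanded when the call began; what a row does not reach only later rows make up. A row lasts 1/12 s, in which the tool goes at most 41.7 mm and 7.16 degrees, less where a joint would pass 70% of its speed; a pose out of reach is approached as far as the arm can. A call with a number of a shift or a turn outside -1 to 1 is refused whole. A call with a gripper value outside its range is refused whole. The fingers move at their own pace and stop on an object; the grip force is fixed at half the most. Time passes only in rows, so rows that repeat a pose let the fingers close. It gives the time, the measured TCP pose, the force, the opening and the grip force at its end, in the units of the state.
- bot.get_obs(): the state, without advancing time (a new reading comes with each control period).
- bot.camera(name): name is "scene" or "top" or "wrist"; returns the picture (384x512x3 uint8, red, green, blue); there is no depth.
- bot.camera_info(name): a dict with "vertical_fov" (degrees; the focal length in pixels is half the picture's height over the tangent of half this angle, whatever the lens; pixels are square), "cx", "cy" (the principal point, pixels), "pose" (4x4, takes a point from camera to world coordinates). Camera axes: x right, y up, looking along -z (the intrinsics and any distortion apply to the point x, -y, -z); pixel columns grow to the right and rows downward; lengths in m; the calibration is good to about 2 mm. A picture is of the moment at which its call begins: read the wrist's pose just before it. camera_info takes no time and is no camera call; for the wrist camera it gives the pose at the moment of the call.
- bot.job_done(): hands the job in; it is judged then, once.
The state is a dict: "clock": time; "joint_pos": joint angles; "joint_vel": joint speeds; "tau": joint torques, N m; "eef_pos": TCP position; "tool_rot": TCP orientation; "ft_force": force on the tool from outside, world axes, zero at the start; "ft_torque": the same for the moment, N m; "grip_width": finger opening in m; "grasp_force": force on a finger pad.
Only numpy, scipy, OpenCV 4.12 (cv2) and the standard library are available. Lean on these libraries where they do the work, as an engineer would, in place of code of your own. Each camera call takes 0.05 s, during which the arm holds its last target. There are 200 camera calls.

TASK

Get the welding fixture loaded: first clear away the tape measure and the gas cup that were left standing on it and stand them upright on the bare table beside the fixture. Then put every sound lug bracket on a station of its own, lowered over the round and the diamond locating pin until its foot lies flat on the fixture (either end may go on either pin, any station will do), and put every reject bracket, marked by a corner of its foot sawn away, into the grey scrap bin. Leave the other tools on the table where they are. The number of brackets varies; a bracket may get knocked out of place while you work, so check at the end.

Things in the scene. Friction and masses are not known exactly. Their poses are not given: they have to be found in the camera images.
- fixture: Welding fixture fixed to the table: a dark flat steel plate 130 (its x) x 240 (its y) mm, 14 mm thick, origin at the centre of its underside. On it three equal stations side by side along its y, 75 mm apart, each with two upright bare-steel locating pins.
- station_0 (a point): Centre of station 0 (right) on the fixture's top face, 14 mm above the table; fixture's axes. Pins 56 mm apart along x: a round one, 10 mm diameter, 28 mm to -x and a diamond one (10 mm across in y, 7 mm in x) 28 mm to +x. Both stand 16 mm above the face: full section for 10 mm, then a tapered nose, 3.5 mm wide at the tip.
- station_1 (a point): Centre of station 1 (middle) on the fixture's top face, 14 mm above the table; fixture's axes. Pins 56 mm apart along x: a round one, 10 mm diameter, 28 mm to -x and a diamond one (10 mm across in y, 7 mm in x) 28 mm to +x. Both stand 16 mm above the face: full section for 10 mm, then a tapered nose, 3.5 mm wide at the tip.
- station_2 (a point): Centre of station 2 (left) on the fixture's top face, 14 mm above the table; fixture's axes. Pins 56 mm apart along x: a round one, 10 mm diameter, 28 mm to -x and a diamond one (10 mm across in y, 7 mm in x) 28 mm to +x. Both stand 16 mm above the face: full section for 10 mm, then a tapered nose, 3.5 mm wide at the tip.
- bracket_0_center (a point): Sound steel lug bracket, 0.25 kg (may be absent), on the table at the start: foot 84 (x) x 46 (y) x 8 mm with two 12 mm holes 28 mm to +x and -x of the middle; on its middle an upright lug 32 (x) x 12 (y) mm, round top 48 mm above the underside, to be gripped across y. Point: middle of the bracket, 24 mm above its underside, in the lug; z up. Fully down it is 24 mm above the station, x along x or -x.
- bracket_1_center (a point): Sound steel lug bracket, 0.25 kg (may be absent), on the table at the start: foot 84 (x) x 46 (y) x 8 mm with two 12 mm holes 28 mm to +x and -x of the middle; on its middle an upright lug 32 (x) x 12 (y) mm, round top 48 mm above the underside, to be gripped across y. Point: middle of the bracket, 24 mm above its underside, in the lug; z up. Fully down it is 24 mm above the station, x along x or -x.
- bracket_2_center (a point): Sound steel lug bracket, 0.25 kg (may be absent), on the table at the start: foot 84 (x) x 46 (y) x 8 mm with two 12 mm holes 28 mm to +x and -x of the middle; on its middle an upright lug 32 (x) x 12 (y) mm, round top 48 mm above the underside, to be gripped across y. Point: middle of the bracket, 24 mm above its underside, in the lug; z up. Fully down it is 24 mm above the station, x along x or -x.
- reject_0_center (a point): Reject lug bracket (may be absent): like the sound ones, same lug, point and axes, but marked as scrap by a rectangle 26 x 29 mm sawn out of one corner of its foot plate (at +x, +y), right through the hole there, so that it has only one hole and its foot is L-shaped.
- reject_1_center (a point): Reject lug bracket (may be absent): like the sound ones, same lug, point and axes, but marked as scrap by a rectangle 26 x 29 mm sawn out of one corner of its foot plate (at +x, +y), right through the hole there, so that it has only one hole and its foot is L-shaped.
- scrap_bin: Open grey plastic bin fixed to the table, 200 (its x) x 140 (its y) mm outside, 60 mm high, walls and floor 4 mm, origin at the centre of its underside.
- tape_center (a point): Yellow tape measure left standing on the fixture: 36 (its x) x 80 (its y) x 62 mm, 0.24 kg, standing on its flat foot; the case body is 32 mm across x. This point is in the middle of the case, 31 mm above its underside.
- gas_cup_center (a point): Ceramic gas cup left standing on the fixture: a round terracotta-coloured tube 22 mm in diameter and 46 mm tall, 20 g. This point is on its axis 23 mm above its underside; z along its axis.
- ring_blank: Bystander: bright steel ring, 64 mm diameter, 26 mm tall; origin at the centre of its underside.
- rule: Bystander: steel rule bar 18 (its x) x 155 (its y) x 8 mm lying flat; origin at the centre of its underside.
- plate_offcut: Bystander: light plate blank 45 x 45 x 10 mm lying flat; origin at the centre of its underside.
- stop_angle: Heavy black angle plate fixed to the table between the brackets and the fixture, to be kept clear of: foot 100 x 113 mm, 12 mm thick, upright 150 mm tall and 12 mm thick along its left side (about 50 mm to +y of this origin, from 50 mm nearer the robot to 50 mm farther), with a sloping rib. Origin on the table, near the centre of its foot.

How it is judged:
On the way, in this order (a step that is already met when the one before it is completed fails the run):
1. what stood on the fixture stands on the table, off the fixture ((x of tape_center in the frame of fixture above 0.07 m or x of tape_center in the frame of fixture below -0.07 m or y of tape_center in the frame of fixture above 0.125 m or y of tape_center in the frame of fixture below -0.125 m) and height (world z) of tape_center between 0 and 0.037 m and linear speed of each of tape, gas_cup below 0.03 m/s and (x of gas_cup_center in the frame of fixture above 0.07 m or x of gas_cup_center in the frame of fixture below -0.07 m or y of gas_cup_center in the frame of fixture above 0.125 m or y of gas_cup_center in the frame of fixture below -0.125 m) and height (world z) of gas_cup_center between 0 and 0.029 m), for 0.2 s.
2. every sound bracket sits home on the pins of a station and every reject is in the bin (angle between each of bracket_0_center, bracket_1_center, bracket_2_center's own z axis and vertical below 0.04 rad and linear speed of each of bracket_0, bracket_1, bracket_2 below 0.02 m/s and ((horizontal distance between bracket_0_center and station_0 below 0.003 m and angle between the x axis of bracket_0_center and the x axis of station_0, either way round below 0.05 rad and z of bracket_0_center in the frame of station_0 between 0.0215 and 0.0262 m) or (horizontal distance between bracket_0_center and station_1 below 0.003 m and angle between the x axis of bracket_0_center and the x axis of station_1, either way round below 0.05 rad and z of bracket_0_center in the frame of station_1 between 0.0215 and 0.0262 m) or (horizontal distance between bracket_0_center and station_2 below 0.003 m and angle between the x axis of bracket_0_center and the x axis of station_2, either way round below 0.05 rad and z of bracket_0_center in the frame of station_2 between 0.0215 and 0.0262 m)) and ((horizontal distance between bracket_1_center and station_0 below 0.003 m and angle between the x axis of bracket_1_center and the x axis of station_0, either way round below 0.05 rad and z of bracket_1_center in the frame of station_0 between 0.0215 and 0.0262 m) or (horizontal distance between bracket_1_center and station_1 below 0.003 m and angle between the x axis of bracket_1_center and the x axis of station_1, either way round below 0.05 rad and z of bracket_1_center in the frame of station_1 between 0.0215 and 0.0262 m) or (horizontal distance between bracket_1_center and station_2 below 0.003 m and angle between the x axis of bracket_1_center and the x axis of station_2, either way round below 0.05 rad and z of bracket_1_center in the frame of station_2 between 0.0215 and 0.0262 m)) and ((horizontal distance between bracket_2_center and station_0 below 0.003 m and angle between the x axis of bracket_2_center and the x axis of station_0, either way round below 0.05 rad and z of bracket_2_center in the frame of station_0 between 0.0215 and 0.0262 m) or (horizontal distance between bracket_2_center and station_1 below 0.003 m and angle between the x axis of bracket_2_center and the x axis of station_1, either way round below 0.05 rad and z of bracket_2_center in the frame of station_1 between 0.0215 and 0.0262 m) or (horizontal distance between bracket_2_center and station_2 below 0.003 m and angle between the x axis of bracket_2_center and the x axis of station_2, either way round below 0.05 rad and z of bracket_2_center in the frame of station_2 between 0.0215 and 0.0262 m)) and x of reject_0_center in the frame of scrap_bin between -0.1 and 0.1 m and y of reject_0_center in the frame of scrap_bin between -0.07 and 0.07 m and height (world z) of each of reject_0_center, reject_1_center below 0.09 m and linear speed of each of reject_0, reject_1 below 0.03 m/s and x of reject_1_center in the frame of scrap_bin between -0.1 and 0.1 m and y of reject_1_center in the frame of scrap_bin between -0.07 and 0.07 m), for 0.2 s.
At the end, for the whole second after the job is handed in: Each sound bracket on both pins of a station: centre within 3 mm, 0.05 rad along the pins, level to 0.04 rad, within about 2 mm of fully down. Rejects inside the bin. Tape measure and gas cup upright (0.2 rad) on the table, centres outside the fixture's outline. All at rest (all of step 1 and all of step 2 and angle between each of tape_center, gas_cup_center's own z axis and vertical below 0.2 rad); the robot touches nothing.
It fails at once if another tool on the table (ring, rule, plate blank) is moved more than 50 mm (distance of any of ring_blank, rule, plate_offcut from where it was at the start of the episode above 0.05 m).
Of bracket_0, bracket_1, bracket_2 only 2 to 3 are there at a start; the rules pass over those that are not, and their reading is None.
Of reject_0, reject_1 only 1 to 2 are there at a start; the rules pass over those that are not, and their reading is None.
At some moment in a run one of bracket_0, bracket_1, bracket_2, reject_0, reject_1 may be knocked a few centimetres aside while the robot is not near it.
It also fails if it takes over 210 s, if anything falls off the work surface, if the arm or the gripper's body presses on something with over 40 N, if the wrist force passes 120 N, or if a joint passes its speed limit or range.

## Working session

There is one attempt and no reset: what is moved stays moved. The work goes in short steps, Python scripts to look and compute and a tool call to move; the robot and the scene stay as the last step left them, time stands still between calls to the robot, and variables do not carry over. Pictures are saved under pics/ and viewed, at most 14 in all, crops included, and the job is handed in when it is done.

Besides the shell and the picture viewer there is one more tool, called after ">>>" as name(argument=value, ...) on one line, values as JSON. step_arm: Moves the arm, as the interface text tells. Scaled input: -1 to 1 covers 0.5 m each way for a shift and pi/4 rad each way for a turn. Its arguments: {"type":"object","properties":{"targets":{"type":"string"}},"required":["targets"]}

```bash
ls; mkdir -p pics; python3 - <<'E'
from workcell import bot
import cv2
for n in("scene","top"):
    i=bot.camera_info(n);print(n,i)
    cv2.imwrite(f"pics/{n}0.png",bot.camera(n)[:,:,::-1])
print(bot.get_obs()); print(bot.camera_info("wrist"))
E
```

```text
pics
scene {'vertical_fov': 51.12493112822005, 'cx': 256.59861581818956, 'cy': 189.76910777890404, 'pose': array([[ 0.44657894,  0.67166359, -0.5911305 , -0.11441029],
       [-0.89469597,  0.32835617, -0.3028223 , -0.29664779],
       [-0.00929337,  0.66411614,  0.74757166,  0.94604037],
       [ 0.        ,  0.        ,  0.        ,  1.        ]])}
top {'vertical_fov': 56.75216172926777, 'cx': 258.62768589321087, 'cy': 192.1054169624631, 'pose': array([[-0.01904917,  0.98394165, -0.17747101,  0.36053375],
       [-0.99943221, -0.02367345, -0.0239754 ,  0.02496726],
       [-0.02779174,  0.17691353,  0.98383394,  1.30725124],
       [ 0.        ,  0.        ,  0.        ,  1.        ]])}
{'clock': 0.1, 'joint_pos': array([ 1.17199370e+00,  2.41333563e-01,  3.85617880e-03,  1.33521513e+00,
       -8.95836105e-06,  1.57080801e+00]), 'joint_vel': array([-3.68397668e-04,  7.19994516e-04,  3.70698099e-03, -2.58196036e-03,
        7.04087176e-04, -3.33758752e-05]), 'tau': array([-7.55057936e-04, -3.73137832e+01,  2.53010184e+01,  1.08506400e-02,
       -7.39831398e-05,  1.85399152e-06]), 'eef_pos': array([0.19393754, 0.46023405, 0.23050297]), 'tool_rot': array([ 1.98088175e-01,  9.80183746e-01, -9.30197177e-04, -1.83405220e-04]), 'ft_force': array([-0.8037493 , -0.027094  , -0.31342353]), 'ft_torque': array([-0.0413099 , -0.02921746, -0.02433034]), 'grasp_force': 0.0, 'grip_width': 0.08544831009798885}
{'vertical_fov': 59.624662664252796, 'cx': 254.93491829483025, 'cy': 194.99798644843145, 'pose': array([[ 0.38835256, -0.88070705, -0.27117777,  0.12415628],
       [ 0.92150735,  0.37034198,  0.11692312,  0.48862126],
       [-0.0025465 , -0.2952997 ,  0.95540128,  0.3737264 ],
       [ 0.        ,  0.        ,  0.        ,  1.        ]])}
```

View pics/scene0.png

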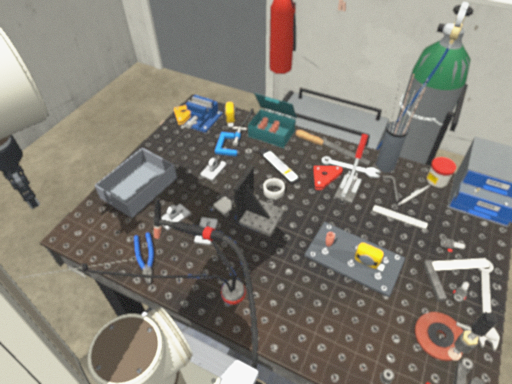

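View pics/top0.png

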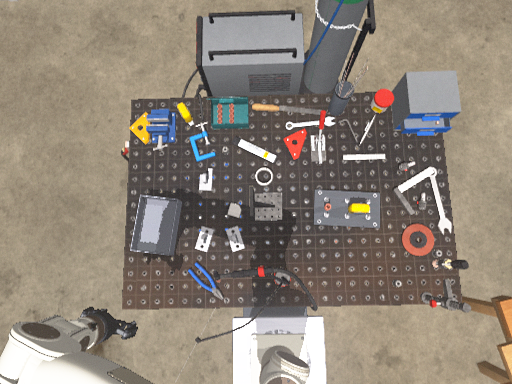

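The scene view shows the bin at (137,182), the fixture at (355,258) with a yellow tape and a terracotta cup, and the black angle at (255,205). In the top view, brackets are near (205,178), (204,238) and (234,238), and the fixture is at (347,209).

```bash
cat > h.py <<'E'
import numpy as np, cv2
from workcell import bot
def K(i):
    return (384/2)/np.tan(np.radians(i['vertical_fov'])/2)
def ray(i,px,z):
    f=K(i);P=i['pose'];px=np.atleast_2d(np.asarray(px,float))
    d=np.c_[(px[:,0]-i['cx'])/f,-(px[:,1]-i['cy'])/f,-np.ones(len(px))]@P[:3,:3].T
    o=P[:3,3];return o+d*((z-o[2])/d[:,2])[:,None]
def proj(i,p):
    f=K(i);P=i['pose'];q=(np.atleast_2d(p)-P[:3,3])@P[:3,:3]
    return np.c_[i['cx']+f*q[:,0]/-q[:,2],i['cy']-f*q[:,1]/-q[:,2]]
E
python3 - <<'E'
from h import *
im=cv2.imread('pics/top0.png')
cv2.imwrite('pics/c1.png',cv2.resize(im[140:265,125:390],None,fx=3,fy=3,interpolation=cv2.INTER_CUBIC))
i=bot.camera_info('top')
for n,p,z in [('a',(205,178),0.0),('b',(204,238),0),('c',(234,238),0),('fix',(347,209),.014),('tape',(360,208),.06),('cup',(328,206),.06),('angle',(267,206),0),('bin',(155,225),.0),('plate',(234,210),.01),('ring',(264,176),.0)]:
    print(n,ray(i,p,z)[0].round(3))
E
```

```text
a [0.655 0.259 0.   ]
b [0.43  0.261 0.   ]
c [0.428 0.15  0.   ]
fix [ 0.524 -0.264  0.014]
tape [ 0.52  -0.299  0.06 ]
cup [ 0.53  -0.188  0.06 ]
angle [0.543 0.027 0.   ]
bin [0.482 0.443 0.   ]
plate [0.53  0.149 0.01 ]
ring [0.657 0.035 0.   ]
```

View pics/c1.png

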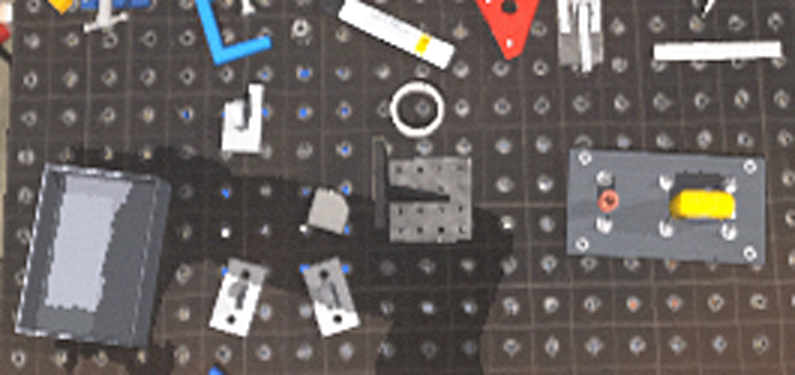

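Two sound brackets are in the crop at (238,297) and (330,297). One reject is at (243,118), with its corner missing at upper left. The fixture spans (570,150) to (766,262), with the cup on station 2 and the tape over stations 0 and 1. Next I move over the fixture for a close look.

>>> step_arm(targets="1 0.306 -0.7 0.06 0 0 -0.8;1 0.306 -0.7 0.06 0 0 -0.8;1 0.306 -0.7 0.06 0 0 -0.8;1 0.306 -0.7 0.06 0 0 -0.8;1 0.306 -0.7 0.06 0 0 -0.8;1 0.306 -0.7 0.06 0 0 -0.8;1 0.306 -0.7 0.06 0 0 -0.8;1 0.306 -0.7 0.06 0 0 -0.8;1 0.306 -0.7 0.06 0 0 -0.8;1 0.306 -0.7 0.06 0 0 -0.8")

```text
clock: 0.93
eef_pos: [0.3487, 0.106, 0.2617]
tool_rot: [0.495, 0.869, -0.001, 0.001]
ft_force: [-0.1, 0.3, -0.3]
grip_width: 0.0854
grasp_force: 0.0
```

>>> step_arm(targets="1 0.306 -0.7 0.06 0 0 -0.7;1 0.306 -0.7 0.06 0 0 -0.7;1 0.306 -0.7 0.06 0 0 -0.7;1 0.306 -0.7 0.06 0 0 -0.7;1 0.306 -0.7 0.06 0 0 -0.7;1 0.306 -0.7 0.06 0 0 -0.7;1 0.306 -0.7 0.06 0 0 -0.7;1 0.306 -0.7 0.06 0 0 -0.7;1 0.306 -0.7 0.06 0 0 -0.7;1 0.306 -0.7 0.06 0 0 -0.7")

```text
clock: 1.77
eef_pos: [0.5019, -0.2441, 0.2896]
tool_rot: [0.711, 0.703, -0.001, 0.0]
ft_force: [-0.2, 0.2, 0.3]
grip_width: 0.0852
grasp_force: 0.0
```

```bash
cat >> h.py <<'E'
import pickle
def snap(n):
    i=bot.camera_info('wrist');im=bot.camera('wrist')[:,:,::-1].copy()
    cv2.imwrite(f'pics/{n}.png',im);pickle.dump(i,open(f'pics/{n}.pkl','wb'));return i,im
def st():
    o=bot.get_obs();q=o['tool_rot'];from scipy.spatial.transform import Rotation as R
    M=R.from_quat(q).as_matrix();print('t',o['clock'],'tcp',o['eef_pos'].round(4),'yaw',round(float(np.degrees(np.arctan2(M[1,1],M[0,1]))),2),'tilt',M[:2,2].round(4),'w',round(o['grip_width'],4),'gf',round(float(o['grasp_force']),1),'F',o['ft_force'].round(1),'j6',o['joint_pos'][5].round(2))
E
python3 -c "
from h import *
st();snap('w1')"
```

```text
t 1.7667 tcp [ 0.5019 -0.2441  0.2896] yaw -0.61 tilt [-0.0005 -0.0014] w 0.0852 gf 0.0 F [-0.2  0.2  0.3] j6 1.13
```

View pics/w1.png

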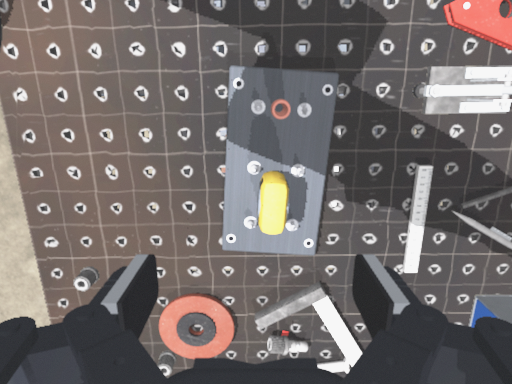

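The wrist view shows the fixture with corners near (231,67), (337,74), (315,255) and (223,250). The cup is at (281,109), the tape at (273,203), and pins at (258,107), (304,109), (254,168), (297,171), (251,222) and (292,225).

```bash
python3 - <<'E'
from h import *
im=cv2.imread('pics/w1.png');i=pickle.load(open('pics/w1.pkl','rb'))
hsv=cv2.cvtColor(im,cv2.COLOR_BGR2HSV)
print(hsv[140,280],hsv[240,240],hsv[80,300],hsv[150,180])
m=(cv2.inRange(hsv,(95,40,35),(125,140,130)))
roi=np.zeros_like(m);roi[55:265,212:350]=255
m=cv2.morphologyEx(m&roi,cv2.MORPH_OPEN,np.ones((3,3)))
m=cv2.morphologyEx(m,cv2.MORPH_CLOSE,np.ones((15,15)))
c=max(cv2.findContours(m,0,1)[0],key=cv2.contourArea)
W=ray(i,c[:,0,:],.014)[:,:2].astype(np.float32)
r=cv2.minAreaRect(W);print('fix',r)
# screw holes / edges check
B=cv2.boxPoints(r);print(B.round(4))
print('cornerpx',ray(i,[(231,67),(337,74),(315,255),(223,250)],.014).round(4)[:,:2])
pins=np.array([(258,107),(304,109),(254,168),(297,171),(251,222),(292,225)])
print('pins',ray(i,pins,.03)[:,:2].round(4))
y=cv2.inRange(hsv,(20,120,90),(35,255,255))
y&=roi;n,l,s,ce=cv2.connectedComponentsWithStats(y);k=1+s[1:,4].argmax();print('tape px',s[k],ce[k])
ys=np.argwhere(l==k)[:,::-1];R=cv2.minAreaRect(ray(i,ys,.062)[:,:2].astype(np.float32));print('tape',R)
o=cv2.inRange(hsv,(0,90,60),(14,255,255))&roi
n,l,s,ce=cv2.connectedComponentsWithStats(o);k=1+s[1:,4].argmax();print('cup px',s[k],ce[k],ray(i,ce[k],.06),ray(i,ce[k],.055))
E
python3 - <<'E'
import cv2
im=cv2.imread('pics/w1.png');cv2.imwrite('pics/w1c.png',cv2.resize(im[60:260,215:345],None,fx=3,fy=3,interpolation=cv2.INTER_CUBIC))
E
```

```text
[111  23 112] [111  28 175] [109  25 111] [ 15  24 105]Traceback (most recent call last):
  File "<stdin>", line 9, in <module>
ValueError: max() iterable argument is empty
```

View pics/w1c.png

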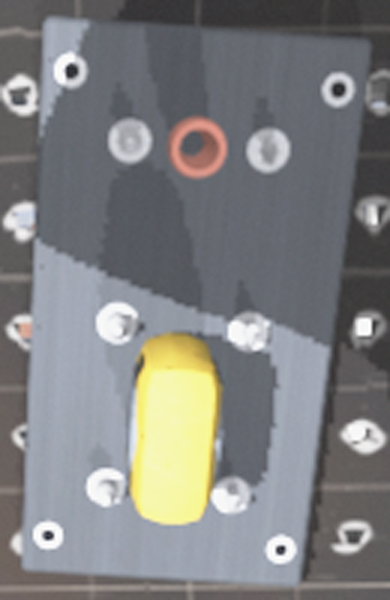

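The crop shows the plate outline clearly, with four corner screws, six pins, the cup rim and the tape top. My saturation bound was too high.

```bash
cat > m1.py <<'E'
from h import *
im=cv2.imread('pics/w1.png');i=pickle.load(open('pics/w1.pkl','rb'))
hsv=cv2.cvtColor(im,cv2.COLOR_BGR2HSV)
m=(cv2.inRange(hsv,(100,14,60),(122,140,255)))
roi=np.zeros_like(m);roi[55:265,212:350]=255
m=cv2.morphologyEx(m&roi,cv2.MORPH_OPEN,np.ones((3,3)))
c=np.vstack(cv2.findContours(m,0,1)[0]);c=cv2.convexHull(c)
W=ray(i,c[:,0,:],.014)[:,:2].astype(np.float32)
print('fix',cv2.minAreaRect(W))
g=cv2.cvtColor(im,cv2.COLOR_BGR2GRAY)
sc=np.array([(238.5,83.5),(327.5,90),(231,238.5),(308.5,243)]);S=ray(i,sc,.014)[:,:2];print('screws',S.round(4),S.mean(0))
pins=np.array([(258,106.5),(304,109.5),(255,167.5),(298,170),(251.5,222),(292.5,225)])
P=ray(i,pins,.026)[:,:2];print('pins',P.round(4));d=P[1::2]-P[::2];print(np.hypot(*d.T),np.degrees(np.arctan2(d[:,1],d[:,0])),(P[1::2]+P[::2])/2)
y=cv2.inRange(hsv,(20,120,90),(35,255,255))
y&=roi;n,l,s,ce=cv2.connectedComponentsWithStats(y);k=1+s[1:,4].argmax()
ys=np.argwhere(l==k)[:,::-1];R=cv2.minAreaRect(ray(i,ys,.076)[:,:2].astype(np.float32));print('tape',R,ray(i,ce[k],.076))
o=cv2.inRange(hsv,(0,90,60),(14,255,255))&roi
n,l,s,ce=cv2.connectedComponentsWithStats(o);k=1+s[1:,4].argmax();print('cup px',s[k],ce[k],ray(i,ce[k],.06))
E
python3 m1.py
```

```text
fix ((0.5260646939277649, -0.2635471224784851), (0.24109984934329987, 0.14164085686206818), 84.14427947998047)
screws [[ 0.4827 -0.1613]
 [ 0.5886 -0.1698]
 [ 0.4674 -0.3617]
 [ 0.5733 -0.3696]] [ 0.52800901 -0.26558576]
pins [[ 0.5055 -0.1874]
 [ 0.5596 -0.1914]
 [ 0.5012 -0.2605]
 [ 0.5546 -0.2643]
 [ 0.4959 -0.333 ]
 [ 0.5494 -0.3378]]
[0.05427905 0.05350445 0.05375452] [-4.21949245 -3.99996124 -5.09108686] [[ 0.53258061 -0.18939632]
 [ 0.52790333 -0.26239024]
 [ 0.52265597 -0.33541986]]
tape ((0.5216085910797119, -0.28738442063331604), (0.06774831563234329, 0.030064690858125687), 86.35134887695312) [[ 0.52154216 -0.2736634   0.076     ]]
cup px [272 100  18  19 202] [280.87623762 109.03960396] [[ 0.52990335 -0.18883008  0.06      ]]
```

>>> step_arm(targets="1 0.04 -0.09 -0.28 0 0 -0.073;1 0.04 -0.09 -0.28 0 0 -0.073;1 0.04 -0.09 -0.28 0 0 -0.073;1 0.04 -0.09 -0.28 0 0 -0.073;1 0.04 -0.09 -0.28 0 0 -0.073;1 0.04 -0.09 -0.28 0 0 -0.073;1 0.04 -0.09 -0.28 0 0 -0.073;1 0.04 -0.09 -0.28 0 0 -0.073")

```text
clock: 2.48
eef_pos: [0.5216, -0.2839, 0.1542]
tool_rot: [0.729, 0.685, 0.001, 0.002]
ft_force: [0.2, -0.1, 1.2]
grip_width: 0.0852
grasp_force: 0.0
```

```bash
python3 -c "
from h import *
st()"
```

```text
t 2.4833 tcp [ 0.5216 -0.2839  0.1542] yaw -3.57 tilt [ 0.004  -0.0019] w 0.0852 gf 0.0 F [ 0.2 -0.1  1.2] j6 1.13
```

>>> step_arm(targets="1 0.002 -0.008 -0.1 0 0 0;1 0.002 -0.008 -0.17 0 0 0;1 0.002 -0.008 -0.21 0 0 0;1 0.002 -0.008 -0.23 0 0 0;1 0.002 -0.008 -0.23 0 0 0;-1 0.002 -0.008 -0.23 0 0 0;-1 0.002 -0.008 -0.23 0 0 0;-1 0.002 -0.008 -0.23 0 0 0;-1 0.002 -0.008 -0.23 0 0 0;-1 0.002 -0.008 -0.23 0 0 0")

```text
clock: 3.32
eef_pos: [0.5226, -0.2889, 0.0384]
tool_rot: [0.729, 0.684, 0.001, 0.002]
ft_force: [0.8, 2.0, 3.9]
grip_width: 0.0307
grasp_force: 60.4
```

>>> step_arm(targets="-1 0 0 0 0 0 0;-1 0 0 0 0 0 0;-1 0 0 0 0 0 0;-1 0 0 0 0 0 0")

```text
clock: 3.65
eef_pos: [0.5226, -0.2889, 0.0383]
tool_rot: [0.729, 0.684, 0.001, 0.002]
ft_force: [-0.2, 0.1, 6.5]
grip_width: 0.031
grasp_force: 60.6
```

```bash
python3 -c "
from h import *
st()"
```

```text
t 3.65 tcp [ 0.5226 -0.2889  0.0383] yaw -3.63 tilt [ 0.0035 -0.0016] w 0.031 gf 60.6 F [-0.2  0.1  6.5] j6 1.13
```

>>> step_arm(targets="-1 0 0 0.08 0 0 0;-1 0 0 0.12 0 0 0;-1 -0.08 -0.02 0.12 0 0 0;-1 -0.16 -0.02 0.12 0 0 0;-1 -0.24 -0.02 0.12 0 0 0;-1 -0.285 -0.02 0.12 0 0 0;-1 -0.285 -0.02 0.08 0 0 0;-1 -0.285 -0.02 0.04 0 0 0;-1 -0.285 -0.02 0 0 0 0;-1 -0.285 -0.02 -0.02 0 0 0")

```text
clock: 4.48
eef_pos: [0.3769, -0.2972, 0.0244]
tool_rot: [0.729, 0.684, -0.0, -0.002]
ft_force: [-0.0, 0.6, -3.4]
grip_width: 0.0309
grasp_force: 60.9
```

>>> step_arm(targets="-1 0 0 -0.004 0 0 0;-1 0 0 -0.006 0 0 0;-1 0 0 -0.006 0 0 0")

```text
clock: 4.73
eef_pos: [0.3771, -0.2972, 0.024]
tool_rot: [0.729, 0.684, -0.001, -0.002]
ft_force: [-4.4, 3.4, 7.2]
grip_width: 0.031
grasp_force: 62.7
```

```bash
python3 -c "
from h import *
st()"
```

```text
t 4.7333 tcp [ 0.3771 -0.2972  0.024 ] yaw -3.64 tilt [-0.0032  0.0018] w 0.031 gf 62.7 F [-4.4  3.4  7.2] j6 0.97
```

>>> step_arm(targets="0.2 0 0 0 0 0 0;0.2 0 0 0 0 0 0;0.2 0 0 0 0 0 0;0.2 0 0 0.08 0 0 0;0.2 0 0 0.16 0 0 0;0.2 0 0 0.22 0 0 0;0.2 0.08 0.056 0.22 0 0 0;0.2 0.16 0.112 0.22 0 0 0;0.2 0.24 0.168 0.22 0 0 0;0.2 0.304 0.216 0.22 0 0 0")

```text
clock: 5.57
eef_pos: [0.5165, -0.2014, 0.1341]
tool_rot: [0.73, 0.684, 0.0, 0.001]
ft_force: [-0.4, -0.9, 0.2]
grip_width: 0.0508
grasp_force: 0.0
```

>>> step_arm(targets="0.2 0 0 0 0 0 0;0.2 0 0 0 0 0 0;0.2 0 0 0 0 0 0")

```text
clock: 5.82
eef_pos: [0.5144, -0.2017, 0.1329]
tool_rot: [0.729, 0.685, -0.0, -0.0]
ft_force: [-0.9, -0.4, -0.8]
grip_width: 0.0512
grasp_force: 0.0
```

```bash
python3 -c "
from h import *
st()"
```

```text
t 5.8167 tcp [ 0.5144 -0.2017  0.1329] yaw -3.58 tilt [-0.0011 -0.0001] w 0.0512 gf 0.0 F [-0.9 -0.4 -0.8] j6 1.26
```

>>> step_arm(targets="0.2 0.031 0.025 0 0 0 0;0.2 0.031 0.025 0 0 0 0;0.2 0.031 0.025 -0.07 0 0 0;0.2 0.031 0.025 -0.13 0 0 0;0.2 0.031 0.025 -0.18 0 0 0;0.2 0.031 0.025 -0.2 0 0 0;0.2 0.031 0.025 -0.2 0 0 0;-1 0.031 0.025 -0.2 0 0 0;-1 0.031 0.025 -0.2 0 0 0;-1 0.031 0.025 -0.2 0 0 0")

```text
clock: 6.65
eef_pos: [0.5315, -0.1904, 0.0355]
tool_rot: [0.729, 0.684, 0.001, 0.002]
ft_force: [-0.5, -0.9, 2.4]
grip_width: 0.0187
grasp_force: 58.5
```

>>> step_arm(targets="-1 0 0 0 0 0 0;-1 0 0 0 0 0 0;-1 0 0 0 0 0 0")

```text
clock: 6.9
eef_pos: [0.5315, -0.1902, 0.0354]
tool_rot: [0.729, 0.684, 0.001, 0.002]
ft_force: [-1.5, -0.3, 6.5]
grip_width: 0.019
grasp_force: 58.9
```

```bash
python3 -c "
from h import *
st()"
```

```text
t 6.9 tcp [ 0.5315 -0.1902  0.0354] yaw -3.64 tilt [ 0.0034 -0.002 ] w 0.019 gf 58.9 F [-1.5 -0.3  6.5] j6 1.29
```

>>> step_arm(targets="-1 0 0 0.06 0 0 0;-1 0 0 0.12 0 0 0;-1 -0.08 0.04 0.12 0 0 0;-1 -0.16 0.08 0.12 0 0 0;-1 -0.23 0.08 0.12 0 0 0;-1 -0.283 0.08 0.12 0 0 0;-1 -0.283 0.08 0.08 0 0 0;-1 -0.283 0.08 0.04 0 0 0;-1 -0.283 0.08 0 0 0 0;-1 -0.283 0.08 -0.02 0 0 0")

```text
clock: 7.73
eef_pos: [0.3879, -0.149, 0.0223]
tool_rot: [0.729, 0.684, -0.0, -0.0]
ft_force: [0.0, -0.1, -0.1]
grip_width: 0.0188
grasp_force: 58.9
```

```bash
python3 -c "
from h import *
st();snap('w2')"
```

```text
t 7.7333 tcp [ 0.3879 -0.149   0.0223] yaw -3.63 tilt [-0.0004  0.0004] w 0.0188 gf 58.9 F [ 0.  -0.1 -0.1] j6 1.27
```

View pics/w2.png

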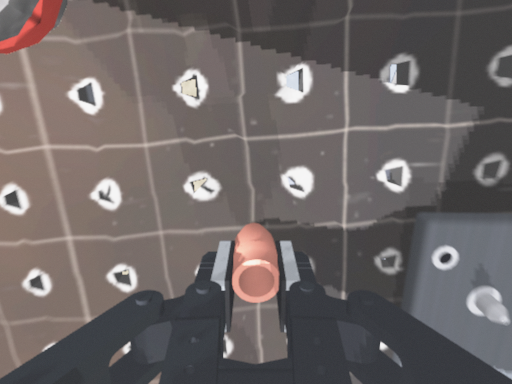

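The cup is held upright between the pads at (256,265), just above the table. I lower it by 1–2 mm, release, and go to the brackets.

>>> step_arm(targets="-1 0 0 -0.002 0 0 0;-1 0 0 -0.003 0 0 0;-0.2 0 0 -0.003 0 0 0;-0.2 0 0 -0.003 0 0 0;-0.2 0 0 -0.003 0 0 0;-0.2 0 0 0.06 0 0 0;-0.2 0 0 0.14 0 0 0;-0.2 0 0 0.22 0 0 0;-0.2 0 0 0.3 0 0 0;-0.2 0 0 0.38 0 0 0")

```text
clock: 8.62
eef_pos: [0.3882, -0.1493, 0.2157]
tool_rot: [0.729, 0.684, 0.0, 0.0]
ft_force: [1.3, -0.2, -0.2]
grip_width: 0.0344
grasp_force: 0.0
```

>>> step_arm(targets="1 0.04 0.68 0.1 0 0 1;1 0.04 0.68 0.1 0 0 1;1 0.04 0.68 0.1 0 0 1;1 0.04 0.68 0.1 0 0 1;1 0.04 0.68 0.1 0 0 1;1 0.04 0.68 0.1 0 0 1;1 0.04 0.68 0.1 0 0 1;1 0.04 0.68 0.1 0 0 1;1 0.04 0.68 0.1 0 0 1;1 0.04 0.68 0.1 0 0 1")

```text
clock: 9.45
eef_pos: [0.4088, 0.1935, 0.2638]
tool_rot: [0.409, 0.912, 0.001, 0.0]
ft_force: [-0.8, -0.8, -0.9]
grip_width: 0.085
grasp_force: 0.0
```

```bash
python3 -c "
from h import *
cv2.imwrite('pics/top1.png',bot.camera('top')[:,:,::-1]);st();snap('w3')
im=cv2.imread('pics/top1.png');cv2.imwrite('pics/top1c.png',cv2.resize(im[140:265,125:390],None,fx=3,fy=3,interpolation=cv2.INTER_CUBIC))"
```

```text
t 9.5 tcp [0.4085 0.1916 0.2634] yaw 41.55 tilt [ 0.0002 -0.0004] w 0.0855 gf 0.0 F [-0.6  0.1  0.7] j6 1.28
```

View pics/top1c.png

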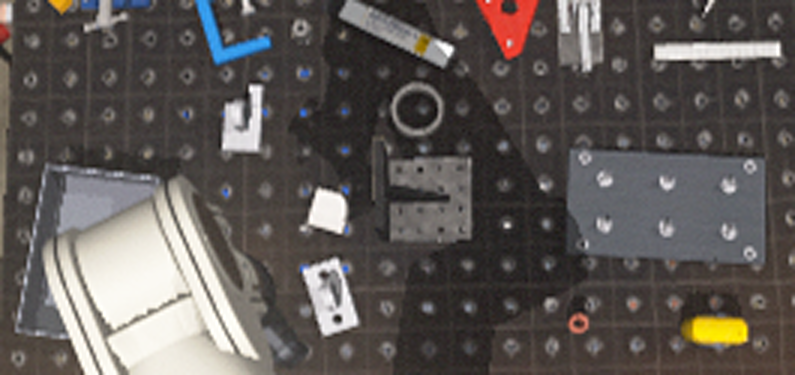

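View pics/w3.png

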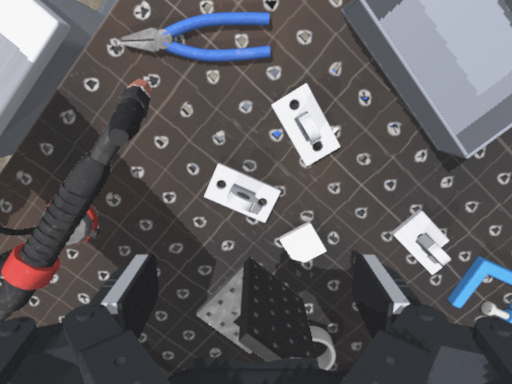

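The tape (715,330) and cup (578,323) stand on the table clear of the fixture. In the wrist view the sound brackets are at (242,193) and (306,124), each with two holes, and the reject is at (425,242).

```bash
cat > m3.py <<'E'
import sys
from h import *
n=sys.argv[1];im=cv2.imread(f'pics/{n}.png');i=pickle.load(open(f'pics/{n}.pkl','rb'))
g=cv2.cvtColor(im,cv2.COLOR_BGR2GRAY);f=[float(a) for a in sys.argv[2:]]
H=[]
for x,y in zip(f[::2],f[1::2]):
    x0,y0=int(x)-7,int(y)-7;p=g[y0:y0+15,x0:x0+15].astype(np.uint8)
    _,b=cv2.threshold(p,0,255,cv2.THRESH_BINARY_INV|cv2.THRESH_OTSU)
    k,l,s,c=cv2.connectedComponentsWithStats(b);lab=l[5:10,5:10];lab=lab[lab>0]
    j=np.bincount(lab).argmax();H.append(c[j]+[x0,y0]);print('hole',H[-1].round(1),s[j,4])
W=ray(i,H,.008)[:,:2]
for a,b in zip(W[::2],W[1::2]):
    d=b-a;print('mid',((a+b)/2).round(4),'len',np.hypot(*d).round(4),'x-ang',np.degrees(np.arctan2(d[1],d[0])).round(1))
E
python3 m3.py w3 219 185 263 201 295 103 318 146
python3 - <<'E'
from h import *
im=cv2.imread('pics/w3.png');i=pickle.load(open('pics/w3.pkl','rb'))
g=cv2.cvtColor(im,cv2.COLOR_BGR2GRAY);m=(g>170).astype(np.uint8)
for n,(a,b,c,d) in dict(c=(160,230,195,288),b=(75,172,262,345),rej=(200,282,385,455)).items():
    q=np.zeros_like(m);q[a:b,c:d]=m[a:b,c:d]
    k,l,s,ce=cv2.connectedComponentsWithStats(q);j=1+s[1:,4].argmax()
    p=np.argwhere(l==j)[:,::-1];print(n,s[j],cv2.minAreaRect(ray(i,p,.008)[:,:2].astype(np.float32)))
x=im[190:290,375:475];y=im[155:235,195:295]
cv2.imwrite('pics/rej.png',np.hstack([cv2.resize(x,(400,400),interpolation=2),cv2.resize(y,(400,400),interpolation=2)]))
E
```

```text
hole [220.9 184. ] 64
hole [260.3 202.7] 95
hole [293.9 104.4] 76
hole [316.9 145.9] 77
mid [0.4252 0.1441] len 0.0544 x-ang 15.0
mid [0.4277 0.2573] len 0.0558 x-ang -17.1
c [ 204  164   77   59 1986] ((0.4266369044780731, 0.14302568137645721), (0.08481919765472412, 0.05139124393463135), 16.684959411621094)
b [ 271   83   69   84 2671] ((0.42888540029525757, 0.25946152210235596), (0.05840536952018738, 0.08490180224180222), 72.79728698730469)
rej [ 393  211   58   64 1638] ((0.6507759094238281, 0.253814697265625), (0.04654920846223831, 0.08486378937959671), 87.716064453125)
```

View pics/rej.png

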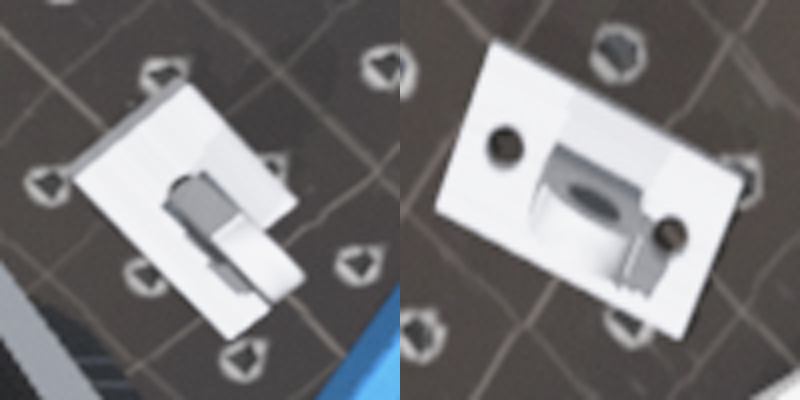

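Left crop: reject foot, L-shaped with one hole. Right crop: sound bracket with two holes. Now to bracket c at (0.4258, 0.1433), with the tool at yaw 106.3°.

>>> step_arm(targets="0 0.035 -0.097 -0.1 0 0 0.9;0 0.035 -0.097 -0.2 0 0 0.9;0 0.035 -0.097 -0.2 0 0 0.9;0 0.035 -0.097 -0.2 0 0 0.9;0 0.035 -0.097 -0.2 0 0 0.9;0 0.035 -0.097 -0.2 0 0 0.9;0 0.035 -0.097 -0.2 0 0 0.9")

```text
clock: 10.13
eef_pos: [0.4257, 0.1398, 0.163]
tool_rot: [0.072, 0.997, -0.0, -0.001]
ft_force: [0.3, -0.3, 0.1]
grip_width: 0.0427
grasp_force: 0.0
```

>>> step_arm(targets="0 0 0 -0.08 0 0 0.54;0 0 0 -0.12 0 0 0.54;0 0 0 -0.12 0 0 0.54;0 0 0 -0.12 0 0 0.54;0 0 0 -0.12 0 0 0.54;0 0 0 -0.12 0 0 0.54;0 0 0 -0.12 0 0 0.54")

```text
clock: 10.72
eef_pos: [0.4265, 0.1415, 0.1037]
tool_rot: [-0.139, 0.99, 0.0, 0.0]
ft_force: [-0.5, 0.1, 0.6]
grip_width: 0.0427
grasp_force: 0.0
```

```bash
python3 -c "
from h import *
st()"
```

```text
t 10.7167 tcp [0.4265 0.1415 0.1037] yaw 105.97 tilt [0.0008 0.0002] w 0.0427 gf 0.0 F [-0.5  0.1  0.6] j6 0.04
```

>>> step_arm(targets="0 -0.001 0.004 -0.07 0 0 0.007;0 -0.001 0.004 -0.12 0 0 0.007;0 -0.001 0.004 -0.16 0 0 0.007;0 -0.001 0.004 -0.18 0 0 0.007;0 -0.001 0.004 -0.18 0 0 0.007;-1 -0.001 0.004 -0.18 0 0 0.007;-1 -0.001 0.004 -0.18 0 0 0.007;-1 -0.001 0.004 -0.18 0 0 0.007;-1 -0.001 0.004 -0.18 0 0 0.007;-1 -0.001 0.004 -0.18 0 0 0.007")

```text
clock: 11.55
eef_pos: [0.4269, 0.1445, 0.0146]
tool_rot: [-0.143, 0.99, 0.0, 0.001]
ft_force: [-0.2, 0.4, 5.4]
grip_width: 0.0111
grasp_force: 59.4
```

```bash
python3 -c "
from h import *
st()"
```

```text
t 11.55 tcp [0.4269 0.1445 0.0146] yaw 106.47 tilt [0.0029 0.0011] w 0.0111 gf 59.4 F [-0.2  0.4  5.4] j6 0.04
```

>>> step_arm(targets="-1 0 0 0.08 0 0 0;-1 0 0 0.16 0 0 0;-1 0 0 0.24 0 0 0;-1 0 0 0.32 0 0 0;-1 0 0 0.4 0 0 0;-1 0 -0.08 0.42 0 0 -0.1;-1 0 -0.16 0.42 0 0 -0.2;-1 0.02 -0.24 0.42 0 0 -0.3;-1 0.04 -0.32 0.42 0 0 -0.4;-1 0.06 -0.4 0.42 0 0 -0.464")

```text
clock: 12.38
eef_pos: [0.4552, -0.0576, 0.2235]
tool_rot: [0.04, 0.999, -0.0, 0.0]
ft_force: [0.5, 0.3, -2.1]
grip_width: 0.0112
grasp_force: 59.3
```

>>> step_arm(targets="-1 0.08 -0.08 0 0 0 0;-1 0.154 -0.16 0 0 0 0;-1 0.154 -0.24 0 0 0 0;-1 0.154 -0.269 0 0 0 0;-1 0.154 -0.269 -0.08 0 0 0;-1 0.154 -0.269 -0.16 0 0 0;-1 0.154 -0.269 -0.22 0 0 0;-1 0.154 -0.269 -0.22 0 0 0;-1 0.154 -0.269 -0.22 0 0 0")

```text
clock: 13.13
eef_pos: [0.5305, -0.1899, 0.1114]
tool_rot: [0.039, 0.999, 0.001, -0.003]
ft_force: [0.3, 0.5, 0.0]
grip_width: 0.0115
grasp_force: 59.4
```

```bash
python3 -c "
from h import *
st();snap('w4');st()"
```

```text
t 13.1333 tcp [ 0.5305 -0.1899  0.1114] yaw 85.59 tilt [-0.0059  0.0019] w 0.0115 gf 59.4 F [0.3 0.5 0. ] j6 -0.27
t 13.1833 tcp [ 0.5328 -0.1904  0.1139] yaw 85.6 tilt [-0.0004 -0.    ] w 0.0112 gf 59.4 F [-0.2 -0.2 -1.4] j6 -0.27
```

View pics/w4.png

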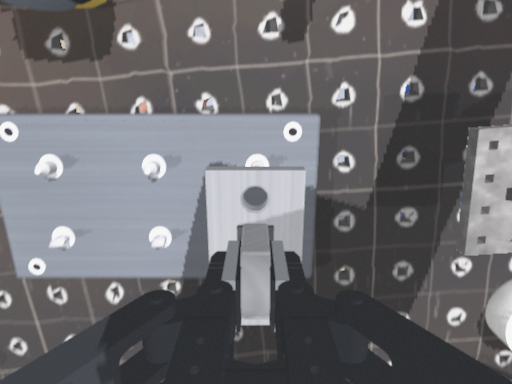

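The held bracket's visible hole is at (255,197). Pins of the free stations are at (154,165), (50,165), (160,236) and (62,237), and screws at (9,131), (292,131) and (37,266). Pin spacings suggest the bright discs lie at plate level.

```bash
python3 - <<'E'
from h import *
i=pickle.load(open('pics/w1.pkl','rb'))
pins=np.array([(258,106.5),(304,109.5),(255,167.5),(298,170),(251.5,222),(292.5,225)])
P=ray(i,pins,.014)[:,:2];print('w1',P.round(4));d=P[1::2]-P[::2];print(np.hypot(*d.T),np.degrees(np.arctan2(d[:,1],d[:,0])),(P[1::2]+P[::2])/2)
i=pickle.load(open('pics/w4.pkl','rb'));im=cv2.imread('pics/w4.png');g=cv2.cvtColor(im,cv2.COLOR_BGR2GRAY)
def hole(x,y):
    p=g[y-14:y+15,x-16:x+17];_,b=cv2.threshold(p,0,255,9);k,l,s,c=cv2.connectedComponentsWithStats(b);j=l[14,16];return c[j]+[x-16,y-14],s[j]
h=hole(255,197);print(h);H=ray(i,h[0],.1070)[0];print('hole',H,'TCP->',H[:2]-[.5305,-.1899])
pins=np.array([(154,165),(160,236),(50,165),(62,237)]);P=ray(i,pins,.014)[:,:2];print(P.round(4),(P[1::2]+P[::2])/2,np.hypot(*(P[1::2]-P[::2]).T))
S=ray(i,[(292.5,131),(9,131),(37,266.5)],.014)[:,:2];print('screws',S.round(4))
print('foot edge',ray(i,[(206,168),(305,168)],.107)[:,:2].round(4))
E
```

```text
w1 [[ 0.5056 -0.1879]
 [ 0.5613 -0.192 ]
 [ 0.5012 -0.2632]
 [ 0.5561 -0.267 ]
 [ 0.4957 -0.3379]
 [ 0.5508 -0.3428]]
[0.05588071 0.05508325 0.0553407 ] [-4.21949245 -3.99996124 -5.09108686] [[ 0.53347228 -0.18997844]
 [ 0.52865699 -0.26512625]
 [ 0.52325479 -0.34031082]]
(array([254.67532468, 197.70562771]), array([  4,   3,  25,  25, 462], dtype=int32))
hole [ 0.50176768 -0.18899842  0.107     ] TCP-> [-0.02873232  0.00090158]
[[ 0.4999 -0.2627]
 [ 0.5561 -0.2673]
 [ 0.4941 -0.3386]
 [ 0.551  -0.3437]] [[ 0.52803211 -0.26503146]
 [ 0.52255726 -0.34116429]] [0.05636488 0.05720259]
screws [[ 0.4832 -0.1606]
 [ 0.4677 -0.3614]
 [ 0.5748 -0.37  ]]
foot edge [[ 0.4861 -0.2098]
 [ 0.4895 -0.1653]]
```

>>> step_arm(targets="-1 0.003 0.002 -0.05 0 0 0;-1 0.003 0.002 -0.1 0 0 0;-1 0.003 0.002 -0.128 0 0 0;-1 0.003 0.002 -0.128 0 0 0;-1 0.003 0.002 -0.128 0 0 0;-1 0.003 0.002 -0.128 0 0 0")

```text
clock: 13.68
eef_pos: [0.5365, -0.1901, 0.0523]
tool_rot: [0.038, 0.999, -0.001, 0.003]
ft_force: [0.4, -0.3, -1.8]
grip_width: 0.0111
grasp_force: 59.4
```

```bash
python3 -c "
from h import *
st();i,im=snap('w5')
print(proj(i,[[.5343,-.1895,.03]]))"
```

```text
t 13.6833 tcp [ 0.5365 -0.1901  0.0523] yaw 85.62 tilt [ 0.0051 -0.0018] w 0.0111 gf 59.4 F [ 0.4 -0.3 -1.8] j6 -0.26
[[258.137791   234.52119655]]
```

>>> step_arm(targets="-1 0 0 0 0 0 0;-1 0 0 0 0 0 0;-1 0 0 0 0 0 0;-1 0 0 0 0 0 0")

```text
clock: 14.07
eef_pos: [0.5344, -0.1895, 0.0498]
tool_rot: [0.038, 0.999, -0.0, 0.0]
ft_force: [-0.5, 0.5, -2.6]
grip_width: 0.0114
grasp_force: 59.4
```

```bash
python3 -c "
from h import *
st();i,im=snap('w5')
cv2.imwrite('pics/w5c.png',cv2.resize(im[80:330,130:390],None,fx=2,fy=2))"
```

```text
t 14.0667 tcp [ 0.5344 -0.1895  0.0498] yaw 85.6 tilt [ 0.0007 -0.0002] w 0.0114 gf 59.4 F [-0.5  0.5 -2.6] j6 -0.26
```

View pics/w5c.png

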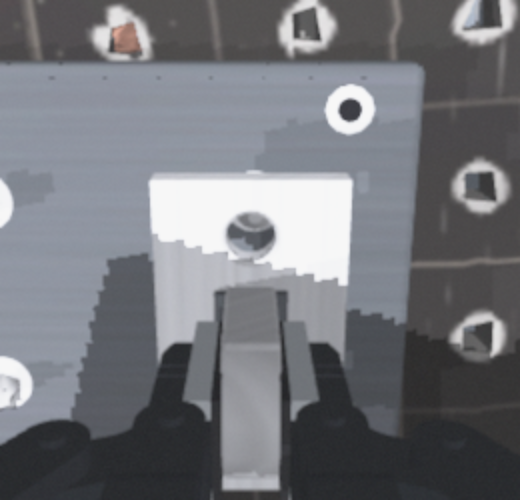

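The pin is visible through the hole at crop (250,232). I descend slowly.

>>> step_arm(targets="-1 0 0 -0.005 0 0 0;-1 0 0 -0.01 0 0 0;-1 0 0 -0.014 0 0 0;-1 0 0 -0.018 0 0 0;-1 0 0 -0.021 0 0 0;-1 0 0 -0.024 0 0 0;-1 0 0 -0.024 0 0 0")

```text
clock: 14.7
eef_pos: [0.5339, -0.1893, 0.0368]
tool_rot: [0.038, 0.999, 0.0, -0.0]
ft_force: [-0.6, -1.0, -2.3]
grip_width: 0.0112
grasp_force: 59.4
```

```bash
python3 -c "
from h import *
st()"
```

```text
t 14.7 tcp [ 0.5339 -0.1893  0.0368] yaw 85.6 tilt [-0.0008  0.0003] w 0.0112 gf 59.4 F [-0.6 -1.  -2.3] j6 -0.26
```

>>> step_arm(targets="-1 0 0 -0.005 0 0 0;-1 0 0 -0.01 0 0 0;-1 0 0 -0.014 0 0 0;-1 0 0 -0.017 0 0 0;-1 0 0 -0.017 0 0 0;-1 0 0 -0.017 0 0 0")

```text
clock: 15.2
eef_pos: [0.534, -0.1893, 0.0288]
tool_rot: [0.038, 0.999, 0.0, -0.0]
ft_force: [-0.9, 0.6, -0.6]
grip_width: 0.0114
grasp_force: 59.6
```

```bash
python3 -c "
from h import *
st()"
```

```text
t 15.2 tcp [ 0.534  -0.1893  0.0288] yaw 85.6 tilt [-0.0003  0.0002] w 0.0114 gf 59.6 F [-0.9  0.6 -0.6] j6 -0.26
```

>>> step_arm(targets="-1 0 0 -0.002 0 0 0;0 0 0 -0.002 0 0 0;0 0 0 -0.002 0 0 0;0 0 0 -0.002 0 0 0;0 0 0 0.06 0 0 0;0 0 0 0.14 0 0 0;0 0 0 0.22 0 0 0;0 0 0 0.3 0 0 0;0 0 0 0.38 0 0 0;0 0 0 0.4 0 0 0")

```text
clock: 16.03
eef_pos: [0.5375, -0.1907, 0.2367]
tool_rot: [0.038, 0.999, -0.002, 0.006]
ft_force: [-0.1, -0.7, 1.3]
grip_width: 0.0428
grasp_force: 0.0
```

>>> step_arm(targets="0 -0.212 0.894 0 0 0 -0.284;0 -0.212 0.894 0 0 0 -0.284;0 -0.212 0.894 0 0 0 -0.284;0 -0.212 0.894 0 0 0 -0.284;0 -0.212 0.894 0 0 0 -0.284;0 -0.212 0.894 0 0 0 -0.284;0 -0.212 0.894 0 0 0 -0.284;0 -0.212 0.894 0 0 0 -0.284;0 -0.212 0.894 0 0 0 -0.284;0 -0.212 0.894 0 0 0 -0.284")

```text
clock: 16.87
eef_pos: [0.4377, 0.2166, 0.2288]
tool_rot: [0.149, 0.989, 0.0, 0.001]
ft_force: [1.2, 0.1, -0.2]
grip_width: 0.0428
grasp_force: 0.0
```

>>> step_arm(targets="0 0 0.08 0 0 0 0;0 0 0.08 -0.02 0 0 0;0 0 0.08 -0.08 0 0 0;0 0 0.08 -0.08 0 0 0;0 0 0.08 -0.08 0 0 0;0 0 0.08 -0.08 0 0 0")

```text
clock: 17.37
eef_pos: [0.4387, 0.2542, 0.1894]
tool_rot: [0.15, 0.989, 0.0, 0.0]
ft_force: [0.8, 0.8, 0.3]
grip_width: 0.0425
grasp_force: 0.0
```

```bash
python3 -c "
from h import *
st();i,im=snap('w6')
print(proj(i,[[.428,.258,.008],[.4545,.2498,.008],[.4015,.2662,.008]]))
cv2.imwrite('pics/top2.png',bot.camera('top')[:,:,::-1])"
```

```text
t 17.3667 tcp [0.4387 0.2542 0.1894] yaw 72.77 tilt [0.0002 0.    ] w 0.0425 gf 0.0 F [0.8 0.8 0.3] j6 0.83
[[256.8079655  159.69867056]
 [256.78385959 186.8876633 ]
 [256.83330275 131.12084211]]
```

```bash
python3 m3.py w6 257 131 257 190; python3 - <<'E'
from h import *
im=cv2.imread('pics/w6.png');i=pickle.load(open('pics/w6.pkl','rb'))
g=cv2.cvtColor(im,cv2.COLOR_BGR2GRAY);m=(g>170).astype(np.uint8);q=np.zeros_like(m);q[100:215,215:300]=m[100:215,215:300]
k,l,s,ce=cv2.connectedComponentsWithStats(q);j=1+s[1:,4].argmax();p=np.argwhere(l==j)[:,::-1];print(s[j],cv2.minAreaRect(ray(i,p,.008)[:,:2].astype(np.float32)))
E
```

```text
hole [257.  130.8] 102
hole [256.9 188. ] 77
mid [0.4285 0.258 ] len 0.057 x-ang -17.1
[ 231  116   60   87 3989] ((0.429962158203125, 0.2611147165298462), (0.05947175621986389, 0.08563301712274551), 72.7640609741211)
```

>>> step_arm(targets="0 -0.021 0.008 -0.07 0 0 0;0 -0.021 0.008 -0.14 0 0 0;0 -0.021 0.008 -0.2 0 0 0;0 -0.021 0.008 -0.26 0 0 0;0 -0.021 0.008 -0.26 0 0 0;0 -0.021 0.008 -0.3 0 0 0;0 -0.021 0.008 -0.33 0 0 0;0 -0.021 0.008 -0.35 0 0 0;0 -0.021 0.008 -0.35 0 0 0;0 -0.021 0.008 -0.35 0 0 0")

```text
clock: 18.3
eef_pos: [0.4287, 0.2589, 0.015]
tool_rot: [0.15, 0.989, 0.0, 0.0]
ft_force: [1.3, 0.1, 0.5]
grip_width: 0.0426
grasp_force: 0.0
```

>>> step_arm(targets="-1 0 0 0 0 0 0;-1 0 0 0 0 0 0;-1 0 0 0 0 0 0;-1 0 0 0 0 0 0;-1 0 0 0 0 0 0")

```text
clock: 18.72
eef_pos: [0.429, 0.2595, 0.0152]
tool_rot: [0.149, 0.989, 0.001, 0.001]
ft_force: [-0.9, 0.7, 6.1]
grip_width: 0.0109
grasp_force: 59.6
```

```bash
python3 -c "
from h import *
st()"
```

```text
t 18.7167 tcp [0.429  0.2595 0.0152] yaw 72.83 tilt [0.0026 0.0016] w 0.0109 gf 59.6 F [-0.9  0.7  6.1] j6 0.84
```

>>> step_arm(targets="-1 0 0 0.08 0 0 0;-1 0 0 0.16 0 0 0;-1 0 0 0.24 0 0 0;-1 0 0 0.32 0 0 0;-1 0 0 0.4 0 0 0;-1 0 -0.08 0.42 0 0 0.1;-1 0 -0.16 0.42 0 0 0.2;-1 0 -0.24 0.42 0 0 0.284;-1 0 -0.32 0.42 0 0 0.284;-1 0 -0.4 0.42 0 0 0.284")

```text
clock: 19.55
eef_pos: [0.4268, 0.0571, 0.2236]
tool_rot: [0.038, 0.999, -0.0, -0.0]
ft_force: [0.3, -0.4, -1.7]
grip_width: 0.0112
grasp_force: 59.8
```

>>> step_arm(targets="-1 0.02 -0.08 0 0 0 0;-1 0.04 -0.16 0 0 0 0;-1 0.06 -0.24 0 0 0 0;-1 0.08 -0.32 0 0 0 0;-1 0.1 -0.4 0 0 0 0;-1 0.12 -0.48 0 0 0 0;-1 0.14 -0.56 0 0 0 0;-1 0.16 -0.64 0 0 0 0;-1 0.18 -0.72 0 0 0 0;-1 0.188 -0.8 0 0 0 0")

```text
clock: 20.38
eef_pos: [0.5221, -0.3429, 0.2228]
tool_rot: [0.038, 0.999, 0.0, -0.0]
ft_force: [0.7, -0.3, -2.5]
grip_width: 0.0108
grasp_force: 59.8
```

>>> step_arm(targets="-1 0 0 -0.06 0 0 0;-1 0 0 -0.12 0 0 0;-1 0 0 -0.18 0 0 0;-1 0 0 -0.24 0 0 0;-1 0 0 -0.24 0 0 0;-1 0 0 -0.24 0 0 0;-1 0 0 -0.24 0 0 0;-1 0 0 -0.24 0 0 0")

```text
clock: 21.05
eef_pos: [0.5235, -0.3422, 0.1066]
tool_rot: [0.038, 0.999, -0.001, 0.002]
ft_force: [0.1, 0.6, -2.8]
grip_width: 0.0111
grasp_force: 60.1
```

```bash
cat > m4.py <<'E'
import sys
from h import *
st();o=bot.get_obs()['eef_pos'];i,im=snap(sys.argv[1]);g=cv2.cvtColor(im,cv2.COLOR_BGR2GRAY)
zt=o[2]-.0152+.008
e=proj(i,[[o[0]-.0279,o[1]+.0021,zt]])[0];x,y=e.round().astype(int);print('expect',e)
p=g[y-14:y+15,x-16:x+17];_,b=cv2.threshold(p,0,255,9);k,l,s,c=cv2.connectedComponentsWithStats(b);j=l[14,16];h=c[j]+[x-16,y-14]
print(h,s[j]);H=ray(i,h,zt)[0,:2]-o[:2];print('hole-TCP',H.round(4),'offset',(H-[-.0279,.0021]).round(4))
E
python3 m4.py w7
```

```text
t 21.05 tcp [ 0.5235 -0.3422  0.1066] yaw 85.61 tilt [ 0.0039 -0.0026] w 0.0111 gf 60.1 F [ 0.1  0.6 -2.8] j6 -0.5
expect [257.58085007 197.60456394]
[254.85454545 195.44848485] [  0   0  26  24 495]
hole-TCP [-0.0291  0.0009] offset [-0.0012 -0.0012]
```

>>> step_arm(targets="-1 -0.001 0.005 -0.05 0 0 0;-1 -0.001 0.005 -0.09 0 0 0;-1 -0.001 0.005 -0.11 0 0 0;-1 -0.001 0.005 -0.11 0 0 0;-1 -0.001 0.005 -0.11 0 0 0;-1 -0.001 0.005 -0.11 0 0 0;-1 -0.001 0.005 -0.11 0 0 0;-1 -0.001 0.005 -0.11 0 0 0;-1 -0.001 0.005 -0.11 0 0 0")

```text
clock: 21.85
eef_pos: [0.5219, -0.3392, 0.0499]
tool_rot: [0.038, 0.999, -0.0, 0.001]
ft_force: [-1.1, -1.1, -2.2]
grip_width: 0.011
grasp_force: 60.1
```

```bash
python3 m4.py w8
```

```text
t 21.85 tcp [ 0.5219 -0.3392  0.0499] yaw 85.6 tilt [ 0.0016 -0.001 ] w 0.011 gf 60.1 F [-1.1 -1.1 -2.2] j6 -0.5
expect [257.49399663 197.6245356 ]
[254.9707113  195.45188285] [  2   0  25  24 478]
hole-TCP [-0.0291  0.001 ] offset [-0.0012 -0.0011]
```

>>> step_arm(targets="-1 0.002 -0.001 0 0 0 0;-1 0.002 -0.001 -0.005 0 0 0;-1 0.002 -0.001 -0.01 0 0 0;-1 0.002 -0.001 -0.014 0 0 0;-1 0.002 -0.001 -0.018 0 0 0;-1 0.002 -0.001 -0.021 0 0 0;-1 0.002 -0.001 -0.024 0 0 0;-1 0.002 -0.001 -0.024 0 0 0")

```text
clock: 22.57
eef_pos: [0.5221, -0.3391, 0.0363]
tool_rot: [0.038, 0.999, 0.0, -0.0]
ft_force: [0.1, -0.2, -2.4]
grip_width: 0.0115
grasp_force: 60.1
```

```bash
python3 -c "
from h import *
st()"
```

```text
t 22.5667 tcp [ 0.5221 -0.3391  0.0363] yaw 85.6 tilt [-0.0007  0.0005] w 0.0115 gf 60.1 F [ 0.1 -0.2 -2.4] j6 -0.5
```

>>> step_arm(targets="-1 0 0 -0.005 0 0 0;-1 0 0 -0.009 0 0 0;-1 0 0 -0.012 0 0 0;-1 0 0 -0.015 0 0 0;-1 0 0 -0.016 0 0 0;-1 0 0 -0.016 0 0 0")

```text
clock: 23.07
eef_pos: [0.5224, -0.3391, 0.0293]
tool_rot: [0.038, 0.999, 0.0, 0.0]
ft_force: [-0.7, 2.5, 2.3]
grip_width: 0.0109
grasp_force: 60.8
```

```bash
python3 -c "
from h import *
st()"
```

```text
t 23.0667 tcp [ 0.5224 -0.3391  0.0293] yaw 85.61 tilt [0.0002 0.0001] w 0.0109 gf 60.8 F [-0.7  2.5  2.3] j6 -0.5
```

>>> step_arm(targets="0 0 0 0 0 0 0;0 0 0 0 0 0 0;0 0 0 0 0 0 0;0 0 0 0.06 0 0 0;0 0 0 0.14 0 0 0;0 0 0 0.22 0 0 0;0 0 0 0.3 0 0 0;0 0 0 0.38 0 0 0;0 0 0 0.4 0 0 0;0 0 0 0.4 0 0 0")

```text
clock: 23.9
eef_pos: [0.5246, -0.341, 0.2345]
tool_rot: [0.038, 0.999, -0.003, 0.005]
ft_force: [-0.4, 0.6, 0.7]
grip_width: 0.0425
grasp_force: 0.0
```

>>> step_arm(targets="0 -0.1 0.8 0 0 0 0.047;0 -0.1 0.8 0 0 0 0.047;0 -0.1 0.8 0 0 0 0.047;0 -0.1 0.8 0 0 0 0.047;0 -0.1 0.8 0 0 0 0.047;0 -0.1 0.8 0 0 0 0.047;0 -0.1 0.8 0 0 0 0.047;0 -0.1 0.8 0 0 0 0.047;0 -0.1 0.8 0 0 0 0.047;0 -0.1 0.8 0 0 0 0.047")

```text
clock: 24.73
eef_pos: [0.4707, 0.0636, 0.2273]
tool_rot: [0.019, 1.0, 0.0, -0.001]
ft_force: [0.7, 0.5, 0.6]
grip_width: 0.043
grasp_force: 0.0
```

>>> step_arm(targets="0 0.36 0.386 0 0 0 0;0 0.36 0.386 0 0 0 0;0 0.36 0.386 0 0 0 0;0 0.36 0.386 0 0 0 0;0 0.36 0.386 0 0 0 0;0 0.36 0.386 0 0 0 0;0 0.36 0.386 0 0 0 0;0 0.36 0.386 -0.1 0 0 0;0 0.36 0.386 -0.1 0 0 0;0 0.36 0.386 -0.1 0 0 0")

```text
clock: 25.57
eef_pos: [0.6489, 0.2525, 0.1717]
tool_rot: [0.02, 1.0, -0.003, -0.006]
ft_force: [-1.1, 0.7, -1.1]
grip_width: 0.0428
grasp_force: 0.0
```

```bash
python3 -c "
from h import *
st();i,im=snap('w9')
x,y=proj(i,[[.651,.254,.008]])[0].round().astype(int);print(x,y)
g=cv2.cvtColor(im,cv2.COLOR_BGR2GRAY);m=(g>150).astype(np.uint8);q=np.zeros_like(m);a,b=max(0,y-75),max(0,x-60);q[a:y+75,b:x+60]=m[a:y+75,b:x+60]
k,l,s,ce=cv2.connectedComponentsWithStats(q);j=1+s[1:,4].argmax();p=np.argwhere(l==j)[:,::-1];print(s[j],cv2.minAreaRect(ray(i,p,.008)[:,:2].astype(np.float32)))
t=cv2.resize(bot.camera('top')[:,:,::-1][140:265,125:390],None,fx=2.5,fy=2.5)
cv2.imwrite('pics/j9.png',np.vstack([cv2.resize(im,(400,300)),t[:300,:400]]) if 0 else np.hstack([cv2.resize(im,(340,255)),cv2.resize(t,(450,255))]))"
```

```text
t 25.5667 tcp [0.6489 0.2525 0.1717] yaw 87.73 tilt [-0.0122 -0.005 ] w 0.0428 gf 0.0 F [-1.1  0.7 -1.1] j6 0.41
259 180
[ 221  125   70   99 4157] ((0.6474866271018982, 0.25187772512435913), (0.06295501440763474, 0.09372349828481674), 89.47730255126953)
```

View pics/j9.png

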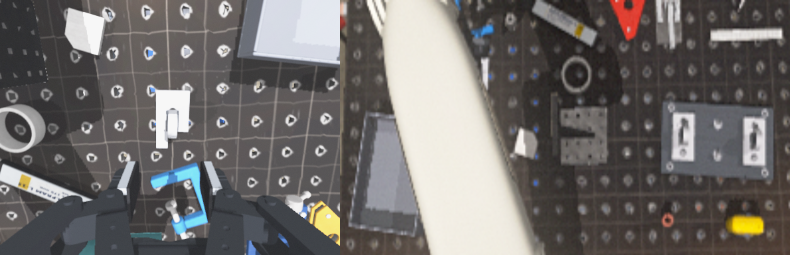

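The left view shows the reject at about (172,118), in place. The right view shows both sound brackets on stations 0 and 2, with tape and cup standing. Now I grasp the reject.

>>> step_arm(targets="0 0.002 0.002 -0.06 0 0 0;0 0.002 0.002 -0.12 0 0 0;0 0.002 0.002 -0.16 0 0 0;0 0.002 0.002 -0.2 0 0 0;0 0.002 0.002 -0.2 0 0 0;0 0.002 0.002 -0.2 0 0 0;0 0.002 0.002 -0.2 0 0 0")

```text
clock: 26.25
eef_pos: [0.6551, 0.255, 0.0822]
tool_rot: [0.02, 1.0, 0.001, 0.002]
ft_force: [1.0, 0.7, 0.4]
grip_width: 0.043
grasp_force: 0.0
```

```bash
python3 -c "
from h import *
st()"
```

```text
t 26.25 tcp [0.6551 0.255  0.0822] yaw 87.69 tilt [0.0045 0.0017] w 0.043 gf 0.0 F [1.  0.7 0.4] j6 0.41
```

dx −4 mm, dy −1 mm, dz −66 mm.

>>> step_arm(targets="0 -0.008 -0.002 -0.05 0 0 0;0 -0.008 -0.002 -0.09 0 0 0;0 -0.008 -0.002 -0.12 0 0 0;0 -0.008 -0.002 -0.132 0 0 0;0 -0.008 -0.002 -0.132 0 0 0;-1 -0.008 -0.002 -0.132 0 0 0;-1 -0.008 -0.002 -0.132 0 0 0;-1 -0.008 -0.002 -0.132 0 0 0;-1 -0.008 -0.002 -0.132 0 0 0;-1 -0.008 -0.002 -0.132 0 0 0")

```text
clock: 27.08
eef_pos: [0.6511, 0.2545, 0.0153]
tool_rot: [0.02, 1.0, 0.001, 0.002]
ft_force: [0.2, 0.4, 5.4]
grip_width: 0.0114
grasp_force: 59.5
```

```bash
python3 -c "
from h import *
st()
im=cv2.imread('pics/top0.png');i=bot.camera_info('top')
print('bin rim corners',ray(i,[(125+48/3,140+163/3),(125+172/3,140+180/3),(125+150/3,140+346/3),(125+17/3,140+332/3)],.06).round(3))"
```

```text
t 27.0833 tcp [0.6511 0.2545 0.0153] yaw 87.72 tilt [0.0043 0.0017] w 0.0114 gf 59.5 F [0.2 0.4 5.4] j6 0.41
bin rim corners [[0.588 0.479 0.06 ]
 [0.563 0.329 0.06 ]
 [0.369 0.351 0.06 ]
 [0.388 0.507 0.06 ]]
```

>>> step_arm(targets="-1 0 0 0.08 0 0 0;-1 0 0 0.16 0 0 0;-1 0 0 0.26 0 0 0;-1 -0.06 0.05 0.26 0 0 0;-1 -0.12 0.1 0.26 0 0 0;-1 -0.18 0.16 0.26 0 0 0;-1 -0.24 0.22 0.26 0 0 0;-1 -0.3 0.28 0.26 0 0 0;-1 -0.348 0.324 0.26 0 0 0;-1 -0.348 0.324 0.26 0 0 0")

```text
clock: 27.92
eef_pos: [0.4693, 0.4203, 0.1425]
tool_rot: [0.016, 1.0, 0.001, -0.002]
ft_force: [0.2, -1.1, -1.8]
grip_width: 0.0113
grasp_force: 59.0
```

>>> step_arm(targets="-1 0 0 0 0 0 0;-1 0 0 -0.06 0 0 0;-1 0 0 -0.12 0 0 0;-1 0 0 -0.18 0 0 0;-1 0 0 -0.225 0 0 0;-1 0 0 -0.225 0 0 0;0 0 0 -0.225 0 0 0;0 0 0 -0.225 0 0 0;0 0 0 -0.225 0 0 0;0 0 0 -0.225 0 0 0")

```text
clock: 28.75
eef_pos: [0.4772, 0.4169, 0.0331]
tool_rot: [0.02, 1.0, 0.002, 0.002]
ft_force: [0.5, 0.5, -0.3]
grip_width: 0.0426
grasp_force: 0.0
```

```bash
python3 -c "
from h import *
st()"
```

```text
t 28.75 tcp [0.4772 0.4169 0.0331] yaw 87.69 tilt [0.004  0.0034] w 0.0426 gf 0.0 F [ 0.5  0.5 -0.3] j6 0.76
```

Lift, retreat toward the robot so the top camera has a clear view, then check everything.

>>> step_arm(targets="0 0 0 0.08 0 0 0;0 0 0 0.16 0 0 0;0 0 0 0.24 0 0 0;0 0 0 0.32 0 0 0;0 0 0 0.4 0 0 0;0 -0.06 0 0.42 0 0 0;0 -0.14 0 0.42 0 0 0;0 -0.22 0 0.42 0 0 0;0 -0.3 0 0.42 0 0 0;0 -0.36 0 0.42 0 0 0")

```text
clock: 29.58
eef_pos: [0.2929, 0.4156, 0.2424]
tool_rot: [0.02, 1.0, 0.002, 0.001]
ft_force: [0.3, 0.4, -0.6]
grip_width: 0.043
grasp_force: 0.0
```

>>> step_arm(targets="0 -0.3 0.1 0 0 0 0;0 -0.3 0.1 0 0 0 0;0 -0.3 0.1 0 0 0 0;0 -0.3 0.1 0 0 0 0;0 -0.3 0.1 0 0 0 0;0 -0.3 0.1 0 0 0 0;0 -0.3 0.1 0 0 0 0")

```text
clock: 30.17
eef_pos: [0.1456, 0.466, 0.2415]
tool_rot: [0.02, 1.0, 0.001, 0.001]
ft_force: [1.0, 0.0, -0.3]
grip_width: 0.0428
grasp_force: 0.0
```

```bash
python3 -c "
from h import *
st()
im=bot.camera('top')[:,:,::-1].copy();cv2.imwrite('pics/top3.png',im)
cv2.imwrite('pics/top3c.png',cv2.resize(im[100:300,115:395],None,fx=2.8,fy=2.8,interpolation=cv2.INTER_CUBIC))"
```

```text
t 30.1667 tcp [0.1456 0.466  0.2415] yaw 87.75 tilt [0.0012 0.002 ] w 0.0428 gf 0.0 F [ 1.   0.  -0.3] j6 1.31
```

View pics/top3c.png

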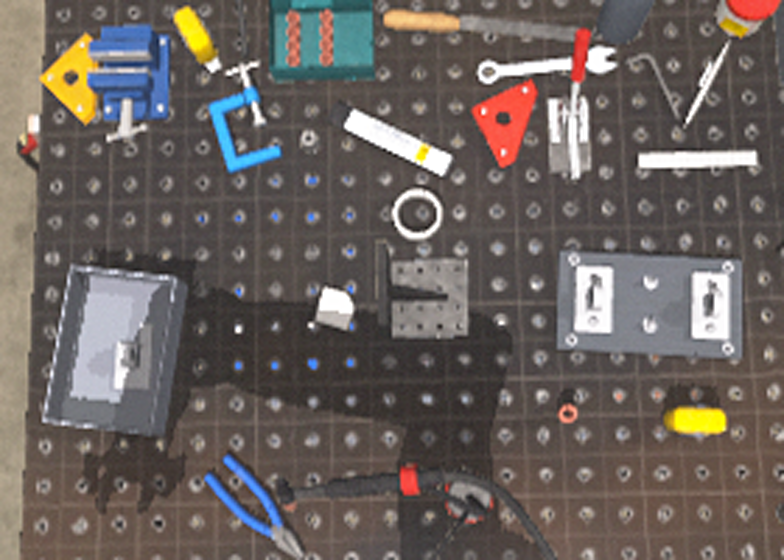

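The top view shows sound brackets on stations 2 (595,299) and 0 (711,303) and the reject in the bin at (125,360). The cup at (568,413) and the tape at (695,420) are upright on bare table. The other tools are unmoved and no brackets are loose.

```bash
python3 -c "
from workcell import bot
print(bot.job_done())"
```

```text
the job is handed in; nothing more can be done
None
```

I handed the job in: both sound brackets are seated on stations 0 and 2, the one reject is in the bin, and the tape measure and gas cup stand on the table beside the fixture; the hand-in returned no verdict, but the final top-camera view showed everything in place.

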